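# Find the steel setting die by weight and chuck it

### The job

The bag-maker is about to set snaps: of the identical red dies standing on the cutting mat, find the solid steel one by feeling its weight, open the fixture chuck by its sleeve, stand the steel die upright on the middle of the chuck face and turn the sleeve until all three jaws grip its foot firmly. Put every light resin copy away in the wooden tray, and leave the other things on the table alone.

Things in the scene. Friction and masses are not known exactly. Their poses are not given: they have to be found in the camera images.
- die_a: one of up to six identical-looking red dies standing on the mat; one is solid steel (about 170 g), the others resin copies (about 27 g), told apart only by weight. Round, 34 mm tall, origin at the centre of its underside, z up: foot 30 mm diameter from 0 to 12 mm, neck 20 mm diameter to 16 mm, head 30 mm diameter to 34 mm. May be absent
- die_b: one of up to six identical-looking red dies standing on the mat; one is solid steel (about 170 g), the others resin copies (about 27 g), told apart only by weight. Round, 34 mm tall, origin at the centre of its underside, z up: foot 30 mm diameter from 0 to 12 mm, neck 20 mm diameter to 16 mm, head 30 mm diameter to 34 mm. May be absent
- die_c: one of up to six identical-looking red dies standing on the mat; one is solid steel (about 170 g), the others resin copies (about 27 g), told apart only by weight. Round, 34 mm tall, origin at the centre of its underside, z up: foot 30 mm diameter from 0 to 12 mm, neck 20 mm diameter to 16 mm, head 30 mm diameter to 34 mm. May be absent
- die_d: one of up to six identical-looking red dies standing on the mat; one is solid steel (about 170 g), the others resin copies (about 27 g), told apart only by weight. Round, 34 mm tall, origin at the centre of its underside, z up: foot 30 mm diameter from 0 to 12 mm, neck 20 mm diameter to 16 mm, head 30 mm diameter to 34 mm. May be absent
- die_e: one of up to six identical-looking red dies standing on the mat; one is solid steel (about 170 g), the others resin copies (about 27 g), told apart only by weight. Round, 34 mm tall, origin at the centre of its underside, z up: foot 30 mm diameter from 0 to 12 mm, neck 20 mm diameter to 16 mm, head 30 mm diameter to 34 mm. May be absent
- die_f: one of up to six identical-looking red dies standing on the mat; one is solid steel (about 170 g), the others resin copies (about 27 g), told apart only by weight. Round, 34 mm tall, origin at the centre of its underside, z up: foot 30 mm diameter from 0 to 12 mm, neck 20 mm diameter to 16 mm, head 30 mm diameter to 34 mm. May be absent
- chuck: upright self-centring fixture chuck screwed to the table, its axis vertical; origin on the axis at the table surface. Steel flange 90 mm diameter and 4 mm thick; knurled turning sleeve above it; flat round steel face 54 mm diameter at 28 mm height, on which three dark jaws slide; jaw tops at 38.5 mm
- chuck_seat (a point): centre of the chuck's flat face, 28 mm above the table: where the foot of the die stands, gripped by the jaws
- sleeve (a joint): turn of the chuck sleeve, rad, 0 to 2.2; clockwise from above (growing) closes the three jaws together. Jaw faces stand 21 mm - 5 mm x angle from the axis: 0 is wide open, 1.2 just touches a 30 mm foot; past that it stiffens quickly (about 0.25 rad and 0.5 N m more for a firm grip). Friction 0.25 N m: it springs back slightly when let go and keeps the jaws' grip
- sleeve_grip (a point): point on the chuck axis at 17 mm height, mid-height of the knurled sleeve: 61 mm diameter, from 4.5 to 26.5 mm above the table; grip it across the diameter from above, the die standing between the fingers. It turns with the sleeve
- tray: open wooden storage tray fixed to the table, 195 mm (its x) by 135 mm (its y), 16 mm high, walls and floor 4 mm thick; origin at the centre of its underside
- jaw0: jaw 0 of the chuck, a dark steel block 7 x 10 mm and 10 mm tall that slides radially; origin stands on the face, at the chuck axis when fully open, and moves with the jaw
- jaw1: jaw 1 of the chuck, a dark steel block 7 x 10 mm and 10 mm tall that slides radially; origin stands on the face, at the chuck axis when fully open, and moves with the jaw
- jaw2: jaw 2 of the chuck, a dark steel block 7 x 10 mm and 10 mm tall that slides radially; origin stands on the face, at the chuck axis when fully open, and moves with the jaw
- tape_measure: yellow round tape measure lying among the dies, 38 mm diameter, 14 mm high; leave alone
- spool_blue: blue thread spool, 30 mm diameter, 44 mm tall; leave alone
- spool_white: white thread spool, 30 mm diameter, 44 mm tall; leave alone
- mug: blue ceramic mug, 80 mm diameter, 90 mm tall; leave alone
- snap_jar: glass jar of snaps, 52 mm diameter, 60 mm tall; leave alone
- screwdriver: black-handled screwdriver lying near the robot; leave alone

How it is judged (in metres and radians):
On the way, in this order (a step that is already met when the one before it is completed fails the run):
1. the chuck is opened wide enough to take a die (value of joint sleeve below 1.15 rad), for 0.1 s.
2. a die stands on the chuck face between the jaws (((horizontal distance between die_a and chuck_seat below 0.008 m and z of die_a in the frame of chuck_seat between -0.004 and 0.004 m and angle between die_a's own z axis and vertical below 0.1 rad) or (horizontal distance between die_b and chuck_seat below 0.008 m and z of die_b in the frame of chuck_seat between -0.004 and 0.004 m and angle between die_b's own z axis and vertical below 0.1 rad) or (horizontal distance between die_c and chuck_seat below 0.008 m and z of die_c in the frame of chuck_seat between -0.004 and 0.004 m and angle between die_c's own z axis and vertical below 0.1 rad) or (horizontal distance between die_d and chuck_seat below 0.008 m and z of die_d in the frame of chuck_seat between -0.004 and 0.004 m and angle between die_d's own z axis and vertical below 0.1 rad) or (horizontal distance between die_e and chuck_seat below 0.008 m and z of die_e in the frame of chuck_seat between -0.004 and 0.004 m and angle between die_e's own z axis and vertical below 0.1 rad) or (horizontal distance between die_f and chuck_seat below 0.008 m and z of die_f in the frame of chuck_seat between -0.004 and 0.004 m and angle between die_f's own z axis and vertical below 0.1 rad))), for 0.2 s.
3. all three jaws grip a die on the chuck face (((horizontal distance between die_a and chuck_seat below 0.003 m and z of die_a in the frame of chuck_seat between -0.004 and 0.004 m and angle between die_a's own z axis and vertical below 0.1 rad and contact force between die_a and jaw0 above 3 N and contact force between die_a and jaw1 above 3 N and contact force between die_a and jaw2 above 3 N) or (horizontal distance between die_b and chuck_seat below 0.003 m and z of die_b in the frame of chuck_seat between -0.004 and 0.004 m and angle between die_b's own z axis and vertical below 0.1 rad and contact force between die_b and jaw0 above 3 N and contact force between die_b and jaw1 above 3 N and contact force between die_b and jaw2 above 3 N) or (horizontal distance between die_c and chuck_seat below 0.003 m and z of die_c in the frame of chuck_seat between -0.004 and 0.004 m and angle between die_c's own z axis and vertical below 0.1 rad and contact force between die_c and jaw0 above 3 N and contact force between die_c and jaw1 above 3 N and contact force between die_c and jaw2 above 3 N) or (horizontal distance between die_d and chuck_seat below 0.003 m and z of die_d in the frame of chuck_seat between -0.004 and 0.004 m and angle between die_d's own z axis and vertical below 0.1 rad and contact force between die_d and jaw0 above 3 N and contact force between die_d and jaw1 above 3 N and contact force between die_d and jaw2 above 3 N) or (horizontal distance between die_e and chuck_seat below 0.003 m and z of die_e in the frame of chuck_seat between -0.004 and 0.004 m and angle between die_e's own z axis and vertical below 0.1 rad and contact force between die_e and jaw0 above 3 N and contact force between die_e and jaw1 above 3 N and contact force between die_e and jaw2 above 3 N) or (horizontal distance between die_f and chuck_seat below 0.003 m and z of die_f in the frame of chuck_seat between -0.004 and 0.004 m and angle between die_f's own z axis and vertical below 0.1 rad and contact force between die_f and jaw0 above 3 N and contact force between die_f and jaw1 above 3 N and contact force between die_f and jaw2 above 3 N))), for 0.2 s.
At the end, for the whole second after the job is handed in: One die stands upright (0.1 rad) on the chuck face, within 3 mm of its centre, each jaw pressing it with over 3 N; every other die present rests in the tray, standing or lying, and bears on it with under 1 N (a resin copy weighs 0.3 N, the steel die 1.7 N); all at rest and released (((horizontal distance between die_a and chuck_seat below 0.003 m and z of die_a in the frame of chuck_seat between -0.004 and 0.004 m and angle between die_a's own z axis and vertical below 0.1 rad and contact force between die_a and jaw0 above 3 N and contact force between die_a and jaw1 above 3 N and contact force between die_a and jaw2 above 3 N) or (horizontal distance between die_b and chuck_seat below 0.003 m and z of die_b in the frame of chuck_seat between -0.004 and 0.004 m and angle between die_b's own z axis and vertical below 0.1 rad and contact force between die_b and jaw0 above 3 N and contact force between die_b and jaw1 above 3 N and contact force between die_b and jaw2 above 3 N) or (horizontal distance between die_c and chuck_seat below 0.003 m and z of die_c in the frame of chuck_seat between -0.004 and 0.004 m and angle between die_c's own z axis and vertical below 0.1 rad and contact force between die_c and jaw0 above 3 N and contact force between die_c and jaw1 above 3 N and contact force between die_c and jaw2 above 3 N) or (horizontal distance between die_d and chuck_seat below 0.003 m and z of die_d in the frame of chuck_seat between -0.004 and 0.004 m and angle between die_d's own z axis and vertical below 0.1 rad and contact force between die_d and jaw0 above 3 N and contact force between die_d and jaw1 above 3 N and contact force between die_d and jaw2 above 3 N) or (horizontal distance between die_e and chuck_seat below 0.003 m and z of die_e in the frame of chuck_seat between -0.004 and 0.004 m and angle between die_e's own z axis and vertical below 0.1 rad and contact force between die_e and jaw0 above 3 N and contact force between die_e and jaw1 above 3 N and contact force between die_e and jaw2 above 3 N) or (horizontal distance between die_f and chuck_seat below 0.003 m and z of die_f in the frame of chuck_seat between -0.004 and 0.004 m and angle between die_f's own z axis and vertical below 0.1 rad and contact force between die_f and jaw0 above 3 N and contact force between die_f and jaw1 above 3 N and contact force between die_f and jaw2 above 3 N)) and ((x of die_a in the frame of tray between -0.095 and 0.095 m and y of die_a in the frame of tray between -0.066 and 0.066 m and z of die_a in the frame of tray below 0.03 m and linear speed of die_a below 0.02 m/s and contact force between die_a and tray below 1 N) or (horizontal distance between die_a and chuck_seat below 0.003 m and z of die_a in the frame of chuck_seat between -0.004 and 0.004 m and angle between die_a's own z axis and vertical below 0.1 rad and contact force between die_a and jaw0 above 3 N and contact force between die_a and jaw1 above 3 N and contact force between die_a and jaw2 above 3 N)) and ((x of die_b in the frame of tray between -0.095 and 0.095 m and y of die_b in the frame of tray between -0.066 and 0.066 m and z of die_b in the frame of tray below 0.03 m and linear speed of die_b below 0.02 m/s and contact force between die_b and tray below 1 N) or (horizontal distance between die_b and chuck_seat below 0.003 m and z of die_b in the frame of chuck_seat between -0.004 and 0.004 m and angle between die_b's own z axis and vertical below 0.1 rad and contact force between die_b and jaw0 above 3 N and contact force between die_b and jaw1 above 3 N and contact force between die_b and jaw2 above 3 N)) and ((x of die_c in the frame of tray between -0.095 and 0.095 m and y of die_c in the frame of tray between -0.066 and 0.066 m and z of die_c in the frame of tray below 0.03 m and linear speed of die_c below 0.02 m/s and contact force between die_c and tray below 1 N) or (horizontal distance between die_c and chuck_seat below 0.003 m and z of die_c in the frame of chuck_seat between -0.004 and 0.004 m and angle between die_c's own z axis and vertical below 0.1 rad and contact force between die_c and jaw0 above 3 N and contact force between die_c and jaw1 above 3 N and contact force between die_c and jaw2 above 3 N)) and ((x of die_d in the frame of tray between -0.095 and 0.095 m and y of die_d in the frame of tray between -0.066 and 0.066 m and z of die_d in the frame of tray below 0.03 m and linear speed of die_d below 0.02 m/s and contact force between die_d and tray below 1 N) or (horizontal distance between die_d and chuck_seat below 0.003 m and z of die_d in the frame of chuck_seat between -0.004 and 0.004 m and angle between die_d's own z axis and vertical below 0.1 rad and contact force between die_d and jaw0 above 3 N and contact force between die_d and jaw1 above 3 N and contact force between die_d and jaw2 above 3 N)) and ((x of die_e in the frame of tray between -0.095 and 0.095 m and y of die_e in the frame of tray between -0.066 and 0.066 m and z of die_e in the frame of tray below 0.03 m and linear speed of die_e below 0.02 m/s and contact force between die_e and tray below 1 N) or (horizontal distance between die_e and chuck_seat below 0.003 m and z of die_e in the frame of chuck_seat between -0.004 and 0.004 m and angle between die_e's own z axis and vertical below 0.1 rad and contact force between die_e and jaw0 above 3 N and contact force between die_e and jaw1 above 3 N and contact force between die_e and jaw2 above 3 N)) and ((x of die_f in the frame of tray between -0.095 and 0.095 m and y of die_f in the frame of tray between -0.066 and 0.066 m and z of die_f in the frame of tray below 0.03 m and linear speed of die_f below 0.02 m/s and contact force between die_f and tray below 1 N) or (horizontal distance between die_f and chuck_seat below 0.003 m and z of die_f in the frame of chuck_seat between -0.004 and 0.004 m and angle between die_f's own z axis and vertical below 0.1 rad and contact force between die_f and jaw0 above 3 N and contact force between die_f and jaw1 above 3 N and contact force between die_f and jaw2 above 3 N))); the robot touches nothing.
It fails at once if a bystander was shifted by more than 50 mm (distance of any of tape_measure, spool_blue, spool_white, mug, snap_jar, screwdriver from where it was at the start of the episode above 0.05 m).
Of die_a, die_b, die_d, die_f only 2 to 4 are there at a start; the rules pass over those that are not, and their reading is None.
At some moment in a run one of die_a, die_b, die_c, die_d, die_e, die_f may be knocked a few centimetres aside while the robot is not near it.
Once in a run the grip may slacken for a moment while it holds something.
It also fails if it takes over 210 s, if anything falls off the work surface, if the arm or the gripper's body presses on something with over 40 N, if the wrist force passes 120 N, or if a joint passes its speed limit or range.

### The arm

A 7-joint arm with a two-finger parallel gripper is mounted at the origin on the work surface. World frame = base frame: x ahead of the robot, y to its left, z up, the work surface at z = 0. Lengths are in mm, angles in degrees, forces in N, time in s.
With the tool pointing down it reaches from about 400 to 850 mm from the base axis. Payload 10.4 kg.
Tool frame: the origin (TCP) lies midway between the tips of the shut fingers; the grasp point (between the pads) lies 19 mm behind it; z points along the fingers, y is the line along which they close (so a half turn about z gives the same grasp; the last joint's range is limited). The gripper opens to 87 mm and grips with 3 to 60 N. Pads are 19 mm wide; open, the fingers measure 117 mm over their backs; the gripper's body (75 mm by 190 mm) begins 51 mm behind the grasp point.
Start: joints at [-69.878, 19.034, -3.707, 83.658, 1.238, 77.344, -5.071], TCP at [228.211, 581.869, 222.576] pointing down, gripper open.
Joint ranges: [-148.97, 148.97], [-28.65, 121.19], [-84.17, 76.75], [9.2, 138.47], [-72.65, 252.65], [3.7, 117.97], [-149.18, 149.18]. Speed limits (degrees/s): [127.2, 127.2, 159.86, 159.86, 180, 180, 180].

### API

Orientations are given as [roll, pitch, yaw] about the fixed x, y, z axes, in that order (R = Rz(yaw) Ry(pitch) Rx(roll)).
In Python, from bench import ctrl, camera gives the robot as it stands. The module is installed in compiled form; this text tells all that it offers.
- The arm moves only by the shell command python3 -m pendant 'ROWS' [FORCE]. ROWS is JSON, a list of rows, each a list of 5 numbers: the finger opening in cm, from 0 to 8.7, then the shift along the tool's x, y, z in cm, then the turn about the tool's z in rad. A call has 1 to 12 rows; each row shifts and turns the commanded pose from where the row before left it, along the tool's axes as they then stand; what a row does not reach is not made up. A row lasts 1/10 s, in which the tool goes at most 50 mm and 8.59 degrees, less where a joint would pass 70% of its speed; a pose out of reach is approached as far as the arm can. A call is refused whole if a number of a shift passes 5 or a number of a turn 0.15, either way. A call with a gripper value outside its range is refused whole. The fingers move at their own pace and stop on an object; FORCE is the grip in N (left out, the last holds). Time passes only in rows, so rows that do not move let the fingers close. It gives the time, the measured TCP pose, the force, the opening and the grip force at its end, in the units of the state.
- ctrl.sense(): the state, without advancing time (a new reading comes with each control period).
- camera(name): name is "side" or "top"; returns a dict with "img" (420x560x3 uint8, red, green, blue), "vfov" (degrees; the focal length in pixels is half the picture's height over the tangent of half this angle, whatever the lens; pixels are square), "cx", "cy" (the principal point, pixels), "R" (3x3) and "t" (3): a world point X has camera coordinates R X + t. Camera axes: x right, y down, z forward; pixel columns grow to the right and rows downward; lengths in mm; the calibration is good to about 2 mm. A picture is of the moment at which its call begins. There is no depth.
- ctrl.sign_off(): hands the job in; it is judged then, once.
The state is a dict: "t": time; "joints": joint angles; "joint_vel": joint speeds; "joint_efforts": joint torques, N m; "position": TCP position; "tcp_rot": TCP orientation; "contact_force": force on the tool from outside, world axes, zero at the start; "torque": the same for the moment, N m; "width": opening from 0.0 (shut) to 1.0 (fully open); "gripper_force": force on a finger pad.
Only numpy, scipy, OpenCV 4.12 (cv2) and the standard library are available. Lean on these libraries where they do the work, as an engineer would, in place of code of your own. Each camera call takes 0.05 s, during which the arm holds its last target. There are 200 camera calls.

## Working session

There is one attempt and no reset: what is moved stays moved. The work goes in short steps, Python scripts to look and compute and a shell command to move; the robot and the scene stay as the last step left them, time stands still between calls to the robot, and variables do not carry over. Pictures are saved under pics/ and viewed, at most 14 in all, crops included, and the job is handed in when it is done.

```bash
mkdir -p pics; cat > h.py <<'E'
import numpy as np, cv2
from bench import ctrl, camera
def K(c):
    f=c["img"].shape[0]/2/np.tan(np.radians(c["vfov"])/2); return f
def ray(c,u,v):
    f=K(c); R=np.array(c["R"]);t=np.array(c["t"])
    d=R.T@np.array([(u-c["cx"])/f,(v-c["cy"])/f,1.]); return -R.T@t,d
def atz(c,u,v,z):
    o,d=ray(c,u,v); return o+d*(z-o[2])/d[2]
def proj(c,X):
    p=np.array(c["R"])@np.array(X,float)+np.array(c["t"]); f=K(c)
    return c["cx"]+f*p[0]/p[2],c["cy"]+f*p[1]/p[2]
def tri(c1,p1,c2,p2):
    A=[];b=[]
    for c,p in((c1,p1),(c2,p2)):
        o,d=ray(c,*p);d=d/np.linalg.norm(d);M=np.eye(3)-np.outer(d,d);A.append(M);b.append(M@o)
    return np.linalg.lstsq(np.vstack(A),np.hstack(b),rcond=None)[0]
def save(c,n,scale=1,box=None):
    im=c["img"][:,:,::-1]
    if box: im=im[box[1]:box[3],box[0]:box[2]]
    cv2.imwrite("pics/"+n,cv2.resize(im,None,fx=scale,fy=scale,interpolation=cv2.INTER_CUBIC))
E
python3 - <<'E'
from h import *
import pickle
s=ctrl.sense();print({k:np.round(v,3).tolist() for k,v in s.items()})
cs={n:camera(n) for n in("top","side")}
pickle.dump(cs,open("c0.pkl","wb"))
for n,c in cs.items():
    save(c,n+"0.png",1.4);print(n,c["vfov"],c["cx"],c["cy"],np.round(c["R"],3).tolist(),np.round(c["t"]).tolist(), ray(c,0,0)[0])
E
```

```text
{'t': 0.0, 'joints': [-69.877, 19.072, -3.71, 83.708, 1.238, 77.345, -5.07], 'joint_vel': [0.067, 0.078, 0.028, 0.011, 0.096, -0.037, -0.06], 'joint_efforts': [-0.001, -62.325, 0.024, -38.989, -0.062, 0.04, 0.0], 'position': [228.056, 581.464, 221.741], 'tcp_rot': [-179.915, 0.004, 158.587], 'contact_force': [-0.15, -0.689, 0.519], 'torque': [-0.117, 0.002, 0.074], 'gripper_force': 0.0, 'width': 1.002}
top 43.387127039896946 268.7814855131961 201.16079384511244 [[0.008, -1.0, 0.021], [-0.994, -0.01, -0.107], [0.107, -0.02, -0.994]] [-81.0, 556.0, 1112.0] [ 433.59664199  -54.06707327 1166.53564591]
side 51.20771752361176 285.73267777800436 208.8979058403891 [[0.899, -0.439, 0.014], [-0.203, -0.444, -0.873], [0.389, 0.781, -0.488]] [-528.0, 137.0, 710.0] [ 225.87161276 -725.22349389  474.02089892]
```

View pics/top0.png

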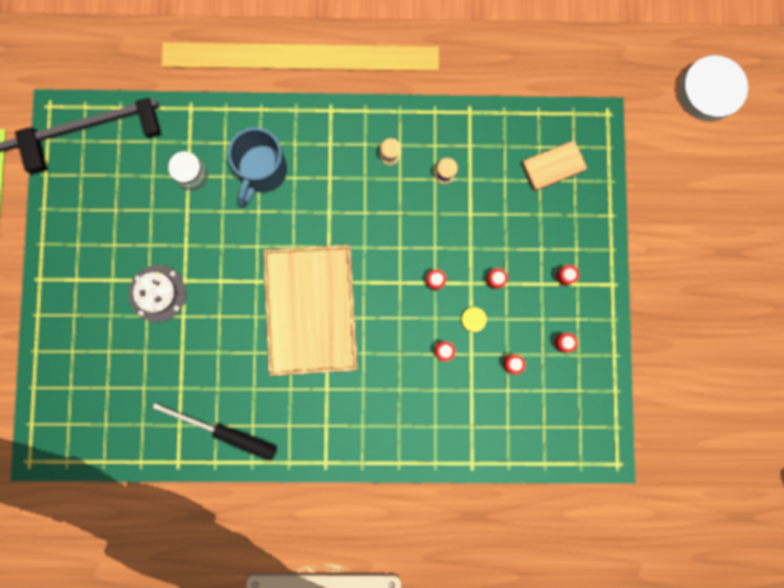

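View pics/side0.png

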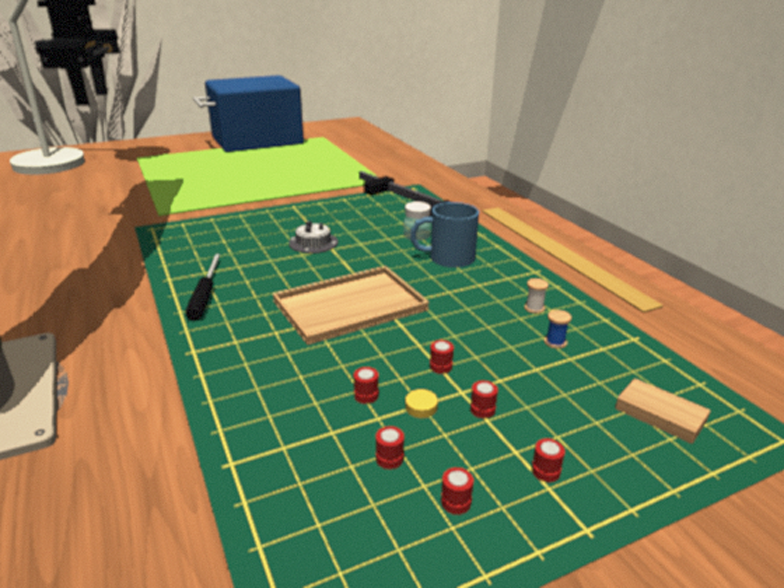

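The top view shows six red dies (at 1.4x: 435,279; 497,278; 568,274; 445,351; 515,364; 567,342), the chuck at (155,293) and the tray centred at (310,310). The tape is at (474,319). The side view shows the same six dies, all standing.

```bash
cat >> h.py <<'E'
def dies(c):
    """top-cap centroid: light blob inside red"""
    im=c["img"];hsv=cv2.cvtColor(im,cv2.COLOR_RGB2HSV)
    red=(((hsv[...,0]<6)|(hsv[...,0]>172))&(hsv[...,1]>150)&(hsv[...,2]>60)).astype(np.uint8)
    n,_,st,ce=cv2.connectedComponentsWithStats(red)
    out=[]
    for i in range(1,n):
        x,y,w,h,a=st[i]
        if a<25 or w>45 or h>45: continue
        sub=hsv[y:y+h,x:x+w]
        cap=((sub[...,1]<110)&(sub[...,2]>130)).astype(np.uint8)
        m,_,s2,c2=cv2.connectedComponentsWithStats(cap)
        if m<2: continue
        j=1+np.argmax(s2[1:,4])
        if s2[j,4]<8: continue
        out.append((x+c2[j][0],y+c2[j][1],int(a)))
    return out
def match(ct,cs):
    T=dies(ct);S=dies(cs);res=[]
    for t in T:
        best=min(((np.linalg.norm(np.array(proj(cs,tri(ct,t[:2],cs,s[:2])))-s[:2]),s) for s in S),key=lambda q:q[0],default=None)
        P=tri(ct,t[:2],cs,best[1][:2]) if best else None
        res.append((t,best[0],P))
    return res
E
python3 - <<'E'
from h import *
import pickle
cs=pickle.load(open("c0.pkl","rb"));ct,sd=cs["top"],cs["side"]
for t,e,P in match(ct,sd): print(np.round(t,1),round(e,2),np.round(P,1),"at34",np.round(atz(ct,*t[:2],34),1))
print(len(dies(sd)))
for n,p,z in(("tray corners",[(266,250),(351,247),(356,370),(270,374)],16),("chuck",[(153,292)],28),("tape",[(474,319)],14)):
  for q in p: print(n,np.round(atz(ct,q[0]/1.4,q[1]/1.4,z),1))
print("chuck tri",tri(ct,(153/1.4,292/1.4),sd,(313/1.4,231/1.4)))
print("tape tri",tri(ct,(474/1.4,319/1.4),sd,(421/1.4,399/1.4)))
print("spool tri",tri(ct,(446/1.4,167/1.4),sd,(559/1.4,317/1.4)))
b=(85,180,145,240);save(ct,"chk.png",8,b)
b=(195,145,255,190);save(sd,"chks.png",9,b)
E
```

```text
[406.7 195.5  68. ] 0.24 [ 571.5 -375.8   35.7] at34 [ 571.4 -376.    34. ]
[311.7 198.8  48. ] 0.2 [ 587.5 -191.8 -186. ] at34 [ 562.2 -169.2   34. ]
[355.7 197.9  58. ] 0.24 [ 565.2 -264.6   35.3] at34 [ 565.  -264.7   34. ]
[405.6 244.2  73. ] 0.14 [ 466.  -371.1   35.9] at34 [ 465.9 -371.6   34. ]
[317.9 250.5  47. ] 0.35 [ 451.5 -182.6   35.1] at34 [ 451.  -182.5   34. ]
[368.1 259.9  65. ] 0.37 [ 432.2 -289.9   35.6] at34 [ 431.7 -290.1   34. ]
6
tray corners [606.2  96.7  16. ]
tray corners [612.4 -36.5  16. ]
tray corners [420.3 -46.5  16. ]
tray corners [413.2  85.9  16. ]
chuck [537.2 266.8  28. ]
tape [ 501.  -230.2   14. ]
chuck tri [539.25764756 267.42362457  23.95194147]
tape tri [ 501.40689664 -230.25242234   14.96573246]
spool tri [ 736.67619427 -183.90815731   41.27962351]
```

View pics/chk.png

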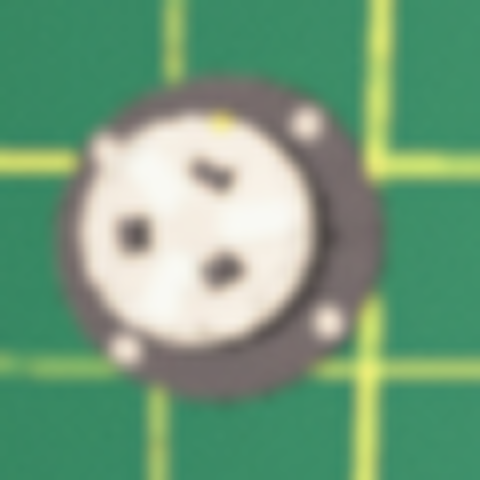

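View pics/chks.png

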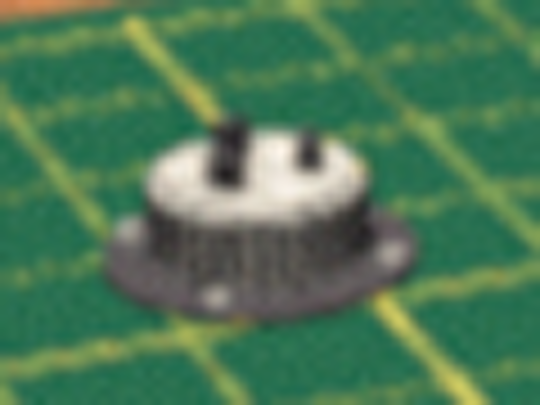

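The crops show the chuck face centred at about crop (198,230), which is pixel (109.8,208.8). The flange centre is near (112.6,209.6). The jaws sit close together, so the chuck starts closed, and bolt heads stand on the flange at about 39 mm radius.

```bash
cat >> h.py <<'E'
def go(x,y,z,yaw=None):
    """shift in tool axes (cm) at the present yaw to reach x,y,z, and turn (rad) to reach yaw (mod 180)"""
    from scipy.spatial.transform import Rotation as Ro
    s=ctrl.sense();R=Ro.from_euler("xyz",s["tcp_rot"],degrees=True)
    d=R.inv().apply(np.array([x,y,z])-s["position"])/10
    print("tool shift cm",np.round(d,2),"| pos",np.round(s["position"],1),"yaw",round(s["tcp_rot"][2],1),"q7",round(s["joints"][6],1),"w",round(s["width"]*8.7,2),"F",np.round(s["contact_force"],2),"Tz",round(s["torque"][2],3))
    if yaw is not None:
        t=-np.radians((yaw-s["tcp_rot"][2]+90)%180-90);print("turn rad about tool z",round(t,3))
E
python3 - <<'E'
from h import *
import pickle
cs=pickle.load(open("c0.pkl","rb"));ct,sd=cs["top"],cs["side"]
print(atz(ct,109.75,208.75,27),atz(ct,112.6,209.6,3),atz(ct,112,209.5,5))
print("side flange",atz(sd,195+261/9,145+237/9,3), "face",atz(sd,195+258/9,145+176/9,27))
for p in((212,174),(135,235),(222,270)): print("jaw",atz(ct,85+p[0]/8,180+p[1]/8,38))
go(538,266,140)
E
python3 -m pendant '[[8.7,0,0,0,0]]' 20
```

```text
[536.94677355 266.07852965  27.        ] [537.30663333 266.51339459   3.        ] [537.33612454 267.28108041   5.        ]
side flange [543.24902418 273.83901251   3.        ] face [539.92043208 262.75843511  27.        ]
jaw [551.00494025 259.87062576  38.        ]
jaw [534.44820283 279.63249173  38.        ]
jaw [525.30826043 256.20229202  38.        ]
tool shift cm [-40.37 -18.05   8.21] | pos [228.1 581.5 221.8] yaw 158.6 q7 -5.1 w 8.7 F [-0.2  -0.09  1.16] Tz -0.004
t: 0.2
position: [228.1, 581.6, 222.1]
tcp_rot: [-180.0, 0.0, 158.6]
contact_force: [0.1, 0.8, -0.7]
width: 1.001
gripper_force: 0.0
```

```bash
python3 -m pendant '[[8.7,-4,-1.8,0.8,0],[8.7,-4,-1.8,0.8,0],[8.7,-4,-1.8,0.8,0],[8.7,-4,-1.8,0.8,0],[8.7,-4,-1.8,0.8,0],[8.7,-4,-1.8,0.8,0],[8.7,-4,-1.8,0.8,0],[8.7,-4,-1.8,0.8,0],[8.7,-4,-1.8,0.8,0],[8.7,-4,-1.8,0.8,0],[8.7,0,0,0,0],[8.7,0,0,0,0]]'; python3 -c "
from h import *
go(537.2,266.3,45)"
```

```text
t: 1.4
position: [535.1, 267.3, 142.1]
tcp_rot: [-180.0, -0.0, 158.5]
contact_force: [0.7, 0.9, 0.3]
width: 1.001
gripper_force: 0.0
tool shift cm [-0.23 -0.01  9.71] | pos [535.1 267.3 142.1] yaw 158.5 q7 40.2 w 8.71 F [0.69 0.94 0.26] Tz 0.028
```

```bash
python3 -m pendant '[[8.7,-0.23,0,3,0.15],[8.7,0,0,3,0.15],[8.7,0,0,2.5,0],[8.7,0,0,0,0],[8.7,0,0,0,0]]'; python3 -c "
from h import *
go(537.2,266.3,10)"
```

```text
t: 1.9
position: [536.4, 268.7, 58.2]
tcp_rot: [180.0, -0.0, 141.5]
contact_force: [-0.4, -0.5, 0.4]
width: 0.996
gripper_force: 0.0
tool shift cm [-0.21 -0.14  4.82] | pos [536.4 268.7  58.2] yaw 141.5 q7 24.9 w 8.67 F [-0.38 -0.47  0.41] Tz 0.05
```

```bash
python3 -m pendant '[[8.7,-0.21,-0.14,1,0],[8.7,0,0,1,0.15],[8.7,0,0,1,0.15],[8.7,0,0,0,0],[8.7,0,0,0,0]]'; python3 -c "
from h import *
go(537.2,266.3,10)"; python3 -m pendant '[[8.7,0,0,0.9,0],[8.7,0,0,0.9,0],[8.7,0,0,0,0],[8.7,0,0,0,0]]'; python3 -c "
from h import *
go(537.2,266.3,10)"
```

```text
t: 2.4
position: [538.2, 265.3, 28.3]
tcp_rot: [179.9, 0.0, 124.5]
contact_force: [0.7, 0.5, 0.9]
width: 1.003
gripper_force: 0.0
tool shift cm [ 0.14 -0.02  1.83] | pos [538.2 265.3  28.3] yaw 124.5 q7 9.9 w 8.72 F [0.67 0.55 0.91] Tz -0.003
t: 2.8
position: [537.6, 264.8, 9.2]
tcp_rot: [-180.0, -0.0, 124.2]
contact_force: [0.7, -0.2, 0.4]
width: 0.998
gripper_force: 0.0
tool shift cm [ 0.15  0.05 -0.08] | pos [537.6 264.8   9.2] yaw 124.2 q7 10.0 w 8.68 F [ 0.67 -0.24  0.39] Tz -0.069
```

Now close on the sleeve and see where it centres.

```bash
python3 -m pendant '[[5.6,0.15,0,0,0],[5.6,0,0,0,0],[5.6,0,0,0,0],[5.6,0,0,0,0],[5.6,0,0,0,0],[5.6,0,0,0,0]]' 40; python3 -c "
from h import *
go(537.2,266.3,10)"
```

```text
t: 3.4
position: [539.3, 267.9, 10.1]
tcp_rot: [179.7, 0.0, 124.2]
contact_force: [12.2, 7.5, -9.6]
width: 0.693
gripper_force: 40.0
tool shift cm [-0.02 -0.26  0.  ] | pos [539.3 267.9  10.1] yaw 124.2 q7 9.8 w 6.02 F [12.15  7.5  -9.57] Tz -0.03
```

```bash
python3 -m pendant '[[5.6,0,0.25,0,0],[5.6,0,0,0,0],[5.6,0,0,0,0]]' 50; python3 -c "
from h import *
go(539,267.5,10)"; python3 -m pendant '[[5.6,0,0,0,-0.1],[5.6,0,0,0,-0.1],[5.6,0,0,0,-0.1],[5.6,0,0,0,0],[5.6,0,0,0,0]]'; python3 -c "
from h import *
go(539,267.5,10)"
```

```text
t: 3.7
position: [539.4, 267.9, 10.0]
tcp_rot: [179.9, -0.0, 124.2]
contact_force: [0.6, 1.5, 2.9]
width: 0.689
gripper_force: 50.0
tool shift cm [-0.01 -0.05 -0.  ] | pos [539.4 267.9  10. ] yaw 124.2 q7 9.8 w 5.99 F [0.65 1.47 2.93] Tz -0.019
t: 4.2
position: [539.2, 267.8, 10.0]
tcp_rot: [180.0, 0.0, 141.2]
contact_force: [-0.1, 0.0, 6.1]
width: 0.687
gripper_force: 50.0
tool shift cm [-0.   -0.04 -0.  ] | pos [539.2 267.8  10. ] yaw 141.2 q7 25.3 w 5.98 F [-0.09  0.03  6.11] Tz 0.244
```

```bash
python3 -m pendant '[[5.6,0,0,0,-0.1],[5.6,0,0,0,-0.1],[5.6,0,0,0,-0.1],[5.6,0,0,0,-0.1],[5.6,0,0,0,-0.1],[5.6,0,0,0,-0.1],[5.6,0,0,0,-0.1],[5.6,0,0,0,-0.1],[5.6,0,0,0,0],[5.6,0,0,0,0]]'; python3 -c "
from h import *
go(539,267.5,10)";python3 -m pendant '[[5.6,0,0,0,-0.1],[5.6,0,0,0,-0.1],[5.6,0,0,0,-0.1],[5.6,0,0,0,-0.1],[5.6,0,0,0,0],[5.6,0,0,0,0]]'; python3 -c "
from h import *
go(539,267.5,10)"
```

```text
t: 5.2
position: [539.1, 267.5, 9.9]
tcp_rot: [-180.0, 0.0, -172.9]
contact_force: [-1.2, -0.9, 6.3]
width: 0.693
gripper_force: 50.0
tool shift cm [ 0.01  0.   -0.01] | pos [539.1 267.5   9.9] yaw -172.9 q7 67.1 w 6.03 F [-1.21 -0.91  6.31] Tz 0.249
t: 5.8
position: [539.1, 267.3, 9.9]
tcp_rot: [-180.0, -0.0, -150.0]
contact_force: [-2.0, -1.4, 7.3]
width: 0.688
gripper_force: 50.0
tool shift cm [ 0.    0.02 -0.01] | pos [539.1 267.3   9.9] yaw -150.0 q7 88.1 w 5.99 F [-2.   -1.36  7.33] Tz 0.266
```

```bash
python3 -m pendant '[[5.6,0,0,0,-0.1],[5.6,0,0,0,-0.1],[5.6,0,0,0,0],[5.6,0,0,0,0]]'; python3 -c "
from h import *
go(539,267.5,10)";python3 -m pendant '[[5.6,0,0,0,-0.1],[5.6,0,0,0,-0.05],[5.6,0,0,0,0],[5.6,0,0,0,0]]'; python3 -c "
from h import *
go(539,267.5,10)"
```

```text
t: 6.2
position: [539.2, 267.2, 9.9]
tcp_rot: [-180.0, -0.0, -138.6]
contact_force: [-0.6, -0.7, 7.6]
width: 0.689
gripper_force: 50.0
tool shift cm [-0.    0.03 -0.01] | pos [539.2 267.2   9.9] yaw -138.6 q7 98.6 w 5.99 F [-0.64 -0.66  7.62] Tz 0.24
t: 6.6
position: [539.2, 267.2, 9.9]
tcp_rot: [-180.0, -0.0, -130.0]
contact_force: [-1.0, -2.1, 6.6]
width: 0.689
gripper_force: 50.0
tool shift cm [-0.01  0.04 -0.01] | pos [539.2 267.2   9.9] yaw -130.0 q7 106.5 w 5.99 F [-1.   -2.12  6.58] Tz 0.2
```

```bash
python3 -m pendant '[[8.7,0,0,0,0],[8.7,0,0,0,0],[8.7,0,0,0,0],[8.7,0,0,-2,0],[8.7,0,0,-3,0],[8.7,0,0,-4,0],[8.7,0,0,0,0]]'; python3 -m pendant '[[8.7,0,0,-1,0.15],[8.7,0,0,-1,0.15],[8.7,0,0,0,0.15],[8.7,0,0,0,0.15],[8.7,0,0,0,0.15],[8.7,0,0,0,0.15],[8.7,0,0,0,0.15],[8.7,0,0,0,0.15],[8.7,0,0,0,0.15],[8.7,0,0,0,0.15],[8.7,0,0,0,0],[8.7,0,0,0,0]]'; python3 -c "
from h import *
go(560,-110,120)"
```

```text
t: 7.3
position: [541.6, 269.2, 104.9]
tcp_rot: [-179.8, 0.4, -129.9]
contact_force: [0.0, -0.4, 0.2]
width: 1.001
gripper_force: 0.0
t: 8.5
position: [538.8, 267.7, 119.1]
tcp_rot: [-180.0, -0.0, 144.5]
contact_force: [1.1, -0.2, 0.0]
width: 1.0
gripper_force: 0.0
tool shift cm [-23.66 -29.51  -0.07] | pos [538.8 267.7 119.1] yaw 144.5 q7 25.5 w 8.7 F [ 1.07 -0.2   0.03] Tz -0.07
```

```bash
python3 -m pendant '[[8.7,-2.4,-3,0,0],[8.7,-2.4,-3,0,0],[8.7,-2.4,-3,0,0],[8.7,-2.4,-3,0,0],[8.7,-2.4,-3,0,0],[8.7,-2.4,-3,0,0],[8.7,-2.4,-3,0,0],[8.7,-2.4,-3,0,0],[8.7,-2.4,-3,0,0],[8.7,-2.4,-3,0,0],[8.7,0,0,0,0],[5,0,0,0,0]]'; python3 - <<'E'
from h import *
import pickle
ct,sd=camera("top"),camera("side")
save(ct,"chk1.png",8,(85,180,145,240));save(sd,"side1.png",1.4)
for t,e,P in match(ct,sd): print(np.round(t,1),round(e,2),np.round(P,1),"at34",np.round(atz(ct,*t[:2],34),1))
go(563,-168.5,47)
E
```

```text
t: 9.7
position: [558.3, -117.0, 119.3]
tcp_rot: [-180.0, -0.0, 144.3]
contact_force: [0.8, 0.7, -0.2]
width: 0.965
gripper_force: 0.0
[406.7 195.6  69. ] 0.32 [ 571.4 -375.8   35.7] at34 [ 571.2 -376.    34. ]
[355.7 198.   60. ] 0.3 [ 565.1 -264.7   35.5] at34 [ 564.9 -264.7   34. ]
[405.6 244.2  74. ] 0.14 [ 466.  -371.1   35.9] at34 [ 465.9 -371.6   34. ]
[368.1 259.9  65. ] 0.37 [ 432.2 -289.9   35.6] at34 [ 431.7 -290.    34. ]
tool shift cm [-3.48 -4.12  7.23] | pos [ 558.6 -114.8  119.3] yaw 144.4 q7 66.1 w 7.74 F [0.7  0.11 0.27] Tz 0.022
```

View pics/chk1.png

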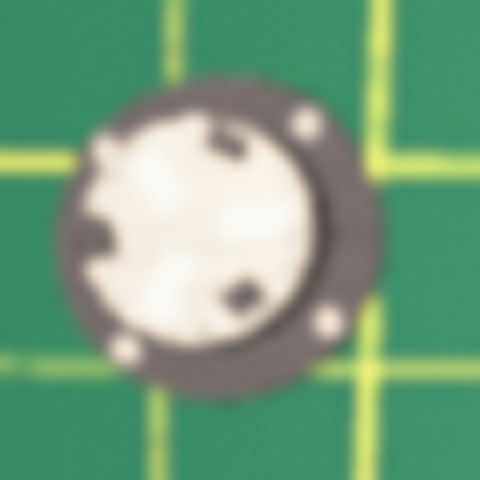

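The jaws now sit near crop (228,142), (98,238) and (242,296), about 24.7 mm radius, so the chuck is wide open. Next, the first die.

```bash
python3 -m pendant '[[5,-1.7,-2.1,3,0],[5,-1.7,-2.1,2,0],[5,0,0,0,0],[5,0,0,0,0]]'; python3 -c "
from h import *
go(563,-168.5,13)"
```

```text
t: 10.2
position: [561.5, -169.0, 69.1]
tcp_rot: [-180.0, -0.1, 144.3]
contact_force: [0.2, 0.5, 0.1]
width: 0.6
gripper_force: 0.0
tool shift cm [-0.1   0.13  5.61] | pos [ 561.5 -169.    69.1] yaw 144.3 q7 73.0 w 5.22 F [0.25 0.51 0.1 ] Tz 0.004
```

```bash
cat >> h.py <<'E'
def weigh(n=14):
    a=[]
    for _ in range(n):
        camera("top");s=ctrl.sense();a.append([s["contact_force"][2],s["joint_efforts"][1],s["joint_efforts"][3]])
    a=np.array(a);print("Fz, tau2, tau4",a.mean(0).round(3),"+-",(a.std(0)/n**.5).round(3),"w",s["width"]*8.7,"gf",s["gripper_force"])
E
python3 -m pendant '[[5,-0.1,0.1,2,0],[5,0,0,2,0],[5,0,0,1.6,0],[5,0,0,0,0],[2.6,0,0,0,0],[2.6,0,0,0,0],[2.6,0,0,0,0],[2.6,0,0,0,0],[2.6,0,0,0,0]]' 25;  python3 -m pendant '[[2.6,0,0,-2,0],[2.6,0,0,-4,0],[2.6,0,0,-4,0],[2.6,0,0,0,0],[2.6,0,0,0,0],[2.6,0,0,0,0]]'; python3 -c "
from h import *
weigh();go(513,25,120)"
```

```text
t: 11.1
position: [563.7, -169.7, 14.3]
tcp_rot: [179.9, 0.1, 144.3]
contact_force: [-1.2, 2.1, 5.8]
width: 0.335
gripper_force: 25.0
t: 11.7
position: [562.1, -169.5, 112.1]
tcp_rot: [-179.9, -0.1, 144.3]
contact_force: [0.2, -0.0, -1.9]
width: 0.334
gripper_force: 25.0
Fz, tau2, tau4 [ -1.724 -57.247 -36.22 ] +- [0.1   0.085 0.039] w 2.96387049648515 gf 24.99977320432663
tool shift cm [15.44 12.89 -0.64] | pos [ 563.  -169.8  113.5] yaw 144.3 q7 72.2 w 2.96 F [ 0.03  0.17 -2.12] Tz -0.04
```

Fz is −1.72 N, so this is the steel die. Carry it to the chuck.

```bash
python3 -c "
from h import *
go(539.1,267.5,100)"; python3 -m pendant '[[2.6,2.5,3.3,0,0],[2.6,3,4,0,0],[2.6,3,4,0,0],[2.6,3,4,0,0],[2.6,3,4,0,0],[2.6,3,4,0,0],[2.6,3,4,0,0],[2.6,3,4,0,0],[2.6,2,2.5,0,0],[2.6,1,1,0,0],[2.6,0,0,0,0],[2.6,0,0,0,0]]'; python3 -c "
from h import *
go(539.1,267.5,60)"
```

```text
tool shift cm [27.48 34.09  1.36] | pos [ 563.  -169.8  113.5] yaw 144.3 q7 72.2 w 2.96 F [ 0.03  0.17 -2.12] Tz -0.04
t: 13.6
position: [551.6, 265.8, 113.4]
tcp_rot: [-180.0, 0.0, 144.2]
contact_force: [-0.1, -0.5, -1.8]
width: 0.341
gripper_force: 25.0
tool shift cm [ 1.12 -0.59  5.34] | pos [551.6 265.8 113.4] yaw 144.2 q7 26.3 w 2.96 F [-0.06 -0.51 -1.8 ] Tz -0.033
```

```bash
python3 -m pendant '[[2.6,1.1,-0.6,0,0],[2.6,0,0,2.5,0],[2.6,0,0,2.5,0],[2.6,0,0,0,0],[2.6,0,0,0,0],[2.6,0,0,0,0]]'; python3 - <<'E'
from h import *
ct,sd=camera("top"),camera("side")
save(sd,"side2.png",10,(195,125,255,185))
go(539.1,267.5,43)
E
```

```text
t: 14.2
position: [539.6, 268.9, 65.2]
tcp_rot: [179.9, 0.0, 144.2]
contact_force: [0.1, -0.4, -0.9]
width: 0.335
gripper_force: 25.0
tool shift cm [-0.06 -0.17  2.2 ] | pos [539.6 269.2  65. ] yaw 144.2 q7 25.7 w 2.94 F [-0.04 -0.49 -1.77] Tz 0.011
```

View pics/side2.png

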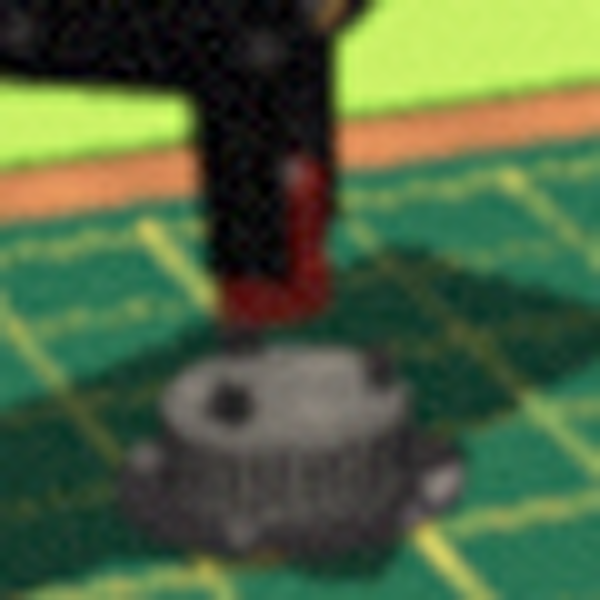

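The steel die hangs upright between the fingers over the open jaws, with its foot at about crop (275,305). Now lower it.

```bash
python3 -m pendant '[[2.6,0,-0.15,1,0],[2.6,0,0,0.7,0],[2.6,0,0,0.3,0],[2.6,0,0,0,0],[2.6,0,0,0,0],[2.6,0,0,0,0]]'; python3 -c "
from h import *
go(539.1,267.5,42)";python3 -m pendant '[[2.6,0,0,0.1,0],[2.6,0,0,0,0],[2.6,0,0,0,0]]';python3 -m pendant '[[2.6,0,0,0.1,0],[2.6,0,0,0,0],[2.6,0,0,0,0]]'; python3 -c "
from h import *
go(539.1,267.5,42)"
```

```text
t: 14.9
position: [538.0, 267.9, 43.5]
tcp_rot: [180.0, 0.0, 144.3]
contact_force: [-0.3, -0.6, -1.8]
width: 0.336
gripper_force: 25.0
tool shift cm [-0.12  0.03  0.15] | pos [538.  267.9  43.5] yaw 144.3 q7 25.9 w 2.92 F [-0.32 -0.58 -1.84] Tz -0.028
t: 15.2
position: [537.9, 267.8, 42.6]
tcp_rot: [180.0, -0.0, 144.3]
contact_force: [0.1, -0.1, -2.8]
width: 0.339
gripper_force: 25.0
t: 15.5
position: [538.0, 267.9, 42.4]
tcp_rot: [180.0, -0.0, 144.3]
contact_force: [-3.5, -1.8, 5.7]
width: 0.335
gripper_force: 25.0
tool shift cm [-0.12  0.03  0.04] | pos [538.  267.9  42.4] yaw 144.3 q7 25.9 w 2.92 F [-3.49 -1.77  5.73] Tz 0.034
```

```bash
python3 -m pendant '[[4.2,0,0,0,0],[4.2,0,0,0,0],[4.2,0,0,0,0],[6,0,0,0,0],[8.7,0,0,-1,0],[8.7,0,0,-2,0],[8.7,0,0,-2,0],[8.7,0,0,0,0],[8.7,0,0,0,0]]'; python3 - <<'E'
from h import *
ct,sd=camera("top"),camera("side")
save(sd,"side3.png",10,(195,125,255,185))
go(539.1,267.4,10)
E
```

```text
t: 16.4
position: [538.2, 268.0, 92.2]
tcp_rot: [179.9, 0.0, 144.3]
contact_force: [0.1, -0.1, 0.6]
width: 0.94
gripper_force: 0.0
tool shift cm [-0.15  0.09  8.09] | pos [537.5 267.6  90.9] yaw 144.3 q7 25.6 w 8.5 F [-0.34  0.07  0.1 ] Tz 0.009
```

View pics/side3.png

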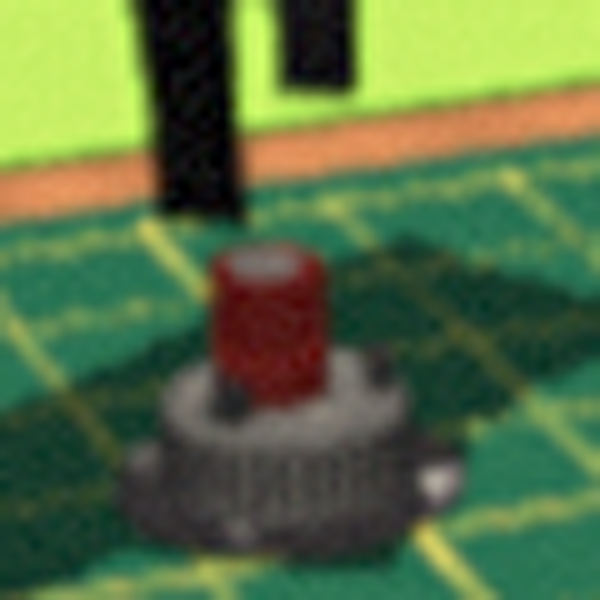

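The die stands upright on the face between the open jaws (foot at crop 270,395). Now lower the open gripper round it and grip the sleeve.

```bash
python3 -m pendant '[[8.7,-0.15,0.1,0,0],[8.7,0,0,2,0],[8.7,0,0,2,0],[8.7,0,0,2,0],[8.7,0,0,1.6,0],[8.7,0,0,0.5,0],[8.7,0,0,0,0],[8.7,0,0,0,0]]';python3 -c "
from h import *
go(539.1,267.4,10)"; python3 -m pendant '[[5.6,0,0,0,0],[5.6,0,0,0,0],[5.6,0,0,0,0],[5.6,0,0,0,0],[5.6,0,0,0,0],[5.6,0,0,0,0]]' 55; python3 -c "
from h import *
go(539.1,267.4,10)"
```

```text
t: 17.3
position: [540.2, 268.0, 11.3]
tcp_rot: [179.9, 0.0, 144.3]
contact_force: [0.5, 0.5, 0.3]
width: 1.002
gripper_force: 0.0
tool shift cm [ 0.06 -0.11  0.13] | pos [540.2 268.   11.3] yaw 144.3 q7 26.3 w 8.72 F [0.48 0.53 0.35] Tz 0.024
t: 17.9
position: [539.6, 267.6, 10.7]
tcp_rot: [-180.0, -0.0, 144.3]
contact_force: [-2.1, -0.7, 3.5]
width: 0.69
gripper_force: 55.0
tool shift cm [ 0.03 -0.04  0.07] | pos [539.6 267.6  10.7] yaw 144.3 q7 26.3 w 6.0 F [-2.06 -0.65  3.45] Tz -0.025
```

```bash
python3 -m pendant '[[5.6,0,0,0,0.1],[5.6,0,0,0,0.1],[5.6,0,0,0,0.1],[5.6,0,0,0,0.1],[5.6,0,0,0,0.1],[5.6,0,0,0,0.1],[5.6,0,0,0,0.1],[5.6,0,0,0,0.1],[5.6,0,0,0,0.1],[5.6,0,0,0,0],[5.6,0,0,0,0]]'; python3 -c "
from h import *
go(539.1,267.4,10)";python3 -m pendant '[[5.6,0,0,0,0.1],[5.6,0,0,0,0.1],[5.6,0,0,0,0],[5.6,0,0,0,0]]'; python3 -c "
from h import *
go(539.1,267.4,10)"
```

```text
t: 19.0
position: [539.6, 267.6, 10.7]
tcp_rot: [-180.0, 0.0, 92.8]
contact_force: [-1.7, -2.4, 5.9]
width: 0.688
gripper_force: 55.0
tool shift cm [-0.02 -0.06  0.07] | pos [539.6 267.6  10.7] yaw 92.8 q7 -20.5 w 5.99 F [-1.68 -2.41  5.94] Tz -0.196
t: 19.4
position: [539.6, 267.6, 10.7]
tcp_rot: [-180.0, 0.0, 81.4]
contact_force: [-4.2, -3.2, 5.4]
width: 0.683
gripper_force: 55.0
tool shift cm [-0.03 -0.05  0.07] | pos [539.6 267.6  10.7] yaw 81.4 q7 -30.9 w 5.95 F [-4.2  -3.15  5.36] Tz -0.159
```

```bash
python3 -m pendant '[[5.6,0,0,0,0.1],[5.6,0,0,0,0],[5.6,0,0,0,0]]' 60; python3 -c "
from h import *
go(539.1,267.4,10)";python3 -m pendant '[[5.6,0,0,0,0.1],[5.6,0,0,0,0],[5.6,0,0,0,0]]'; python3 -c "
from h import *
go(539.1,267.4,10)";python3 -m pendant '[[5.6,0,0,0,0.1],[5.6,0,0,0,0],[5.6,0,0,0,0]]'; python3 -c "
from h import *
go(539.1,267.4,10)"
```

```text
t: 19.7
position: [539.6, 267.6, 10.7]
tcp_rot: [-180.0, 0.0, 75.7]
contact_force: [-2.5, -2.3, 5.4]
width: 0.687
gripper_force: 60.0
tool shift cm [-0.03 -0.05  0.07] | pos [539.6 267.6  10.7] yaw 75.7 q7 -36.0 w 5.98 F [-2.47 -2.33  5.42] Tz -0.165
t: 20.0
position: [539.7, 267.6, 10.7]
tcp_rot: [-180.0, 0.0, 69.9]
contact_force: [-2.4, -1.9, 5.8]
width: 0.688
gripper_force: 60.0
tool shift cm [-0.03 -0.05  0.07] | pos [539.7 267.6  10.7] yaw 69.9 q7 -41.2 w 5.99 F [-2.39 -1.95  5.76] Tz 0.104
t: 20.3
position: [539.7, 267.5, 10.7]
tcp_rot: [-180.0, 0.0, 64.2]
contact_force: [-3.1, -3.0, 5.5]
width: 0.692
gripper_force: 60.0
tool shift cm [-0.04 -0.05  0.07] | pos [539.7 267.5  10.7] yaw 64.2 q7 -46.3 w 6.02 F [-3.06 -3.03  5.47] Tz 0.378
```

```bash
python3 -m pendant '[[5.6,0,0,0,0.06],[5.6,0,0,0,0],[5.6,0,0,0,0],[5.6,0,0,0,0]]'; python3 -c "
from h import *
go(539.1,267.4,10)";python3 -m pendant '[[8.7,0,0,0,0],[8.7,0,0,0,0],[8.7,0,0,0,0],[8.7,0,0,0,0],[8.7,0,0,-3,0],[8.7,0,0,-4,0],[8.7,0,0,-4,0],[8.7,0,0,-1,0],[8.7,0,0,0,0],[8.7,0,0,0,0]]'; python3 - <<'E'
from h import *
go(563,-130,120,144)
E
```

```text
t: 20.7
position: [539.7, 267.5, 10.7]
tcp_rot: [180.0, 0.0, 60.8]
contact_force: [-2.7, -3.0, 5.0]
width: 0.687
gripper_force: 60.0
tool shift cm [-0.04 -0.04  0.07] | pos [539.7 267.5  10.7] yaw 60.8 q7 -49.4 w 5.97 F [-2.69 -2.97  4.99] Tz 0.506
t: 21.7
position: [539.1, 267.7, 129.3]
tcp_rot: [-180.0, 0.1, 60.6]
contact_force: [-0.0, 0.2, -1.3]
width: 1.002
gripper_force: 0.0
tool shift cm [-33.48  21.59   0.95] | pos [539.1 267.7 129.3] yaw 60.6 q7 -52.5 w 8.72 F [-0.02  0.21 -1.28] Tz 0.009
turn rad about tool z -1.455
```

```bash
python3 -m pendant '[[8.7,-3.3,2.1,0,0],[8.7,-3.3,2.1,0,0],[8.7,-3.3,2.1,0,0],[8.7,-3.3,2.1,0,0],[8.7,-3.3,2.1,0,0],[8.7,-3.3,2.1,0,0],[8.7,-3.3,2.1,0,0],[8.7,-3.3,2.1,0,0],[8.7,-3.3,2.1,0,0],[8.7,-3.3,2.1,0,0],[5,0,0,0,0],[5,0,0,0,0]]'; python3 - <<'E'
from h import *
ct,sd=camera("top"),camera("side")
save(sd,"side4.png",1.4)
for t,e,P in match(ct,sd): print(np.round(t,1),round(e,2),np.round(P,1),"at34",np.round(atz(ct,*t[:2],34),1))
go(566.5,-263.5,70)
E
```

```text
t: 22.9
position: [559.6, -123.6, 128.8]
tcp_rot: [-179.9, 0.1, 60.5]
contact_force: [0.6, 1.1, -0.7]
width: 0.893
gripper_force: 0.0
[406.8 195.5  70. ] 0.24 [ 571.5 -375.9   35.8] at34 [ 571.5 -376.2   34. ]
[355.7 198.   57. ] 0.27 [ 565.1 -264.7   35.4] at34 [ 564.9 -264.7   34. ]
[105.3 206.4  59. ] 0.09 [538.7 265.4  63.1] at34 [541.2 273.8  34. ]
[394.1 236.9  75. ] 0.4 [ 481.8 -346.7   35.8] at34 [ 481.4 -346.9   34. ]
[368.1 259.9  65. ] 0.36 [ 432.2 -289.9   35.5] at34 [ 431.8 -290.    34. ]
tool shift cm [-12.07   7.51   5.92] | pos [ 560.2 -121.5  129.3] yaw 60.7 q7 -11.6 w 7.06 F [-0.3   0.15 -0.28] Tz -0.045
```

View pics/side4.png

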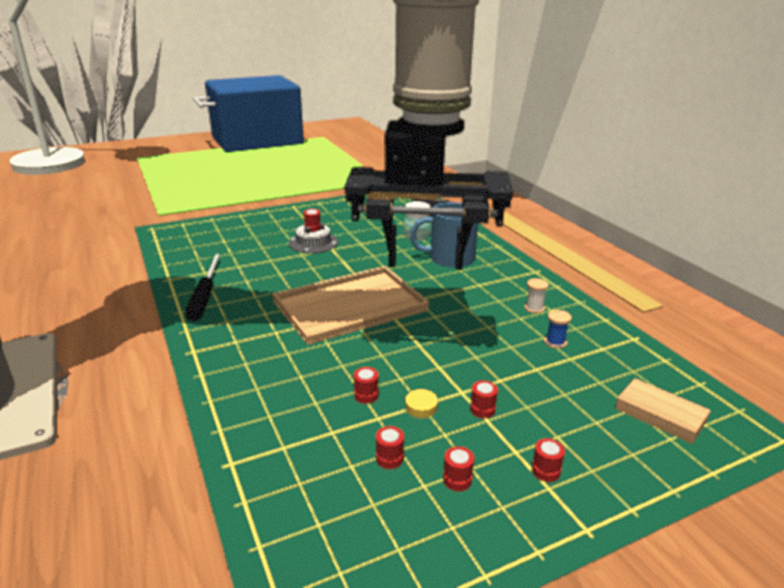

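One die was knocked: (466,−371) is now (482,−347), still upright. The steel die stands in the chuck with its top at z≈63. Next come the resin copies.

```bash
python3 -m pendant '[[5,-3,1.9,0,0],[5,-3,1.9,1,0],[5,-3,1.9,2,0],[5,-3,1.8,2,0],[5,0,0,1,0],[5,0,0,0,0],[5,0,0,0,0]]'; python3 -c "
from h import *
go(566.5,-264,13)"
```

```text
t: 23.7
position: [567.8, -262.1, 70.4]
tcp_rot: [-180.0, -0.0, 60.8]
contact_force: [-0.1, 0.4, 0.3]
width: 0.577
gripper_force: 0.0
tool shift cm [-0.24 -0.02  5.74] | pos [ 567.8 -262.1   70.4] yaw 60.8 q7 5.9 w 5.02 F [-0.07  0.39  0.25] Tz 0.032
```

```bash
python3 -m pendant '[[5,-0.2,0,2,0],[5,0,0,2,0],[5,0,0,1.7,0],[5,0,0,0,0],[2.6,0,0,0,0],[2.6,0,0,0,0],[2.6,0,0,0,0],[2.6,0,0,0,0],[2.6,0,0,0,0]]' 25;  python3 -m pendant '[[2.6,0,0,-2,0],[2.6,0,0,-3,0],[2.6,0,0,-3,0],[2.6,0,0,0,0],[2.6,0,0,0,0],[2.6,0,0,0,0]]'; python3 -c "
from h import *
weigh();go(568,-5,90)"
```

```text
t: 24.6
position: [566.7, -266.0, 14.3]
tcp_rot: [179.9, -0.0, 60.6]
contact_force: [-1.1, 1.0, 5.9]
width: 0.339
gripper_force: 25.0
t: 25.2
position: [565.6, -265.5, 92.5]
tcp_rot: [-179.9, 0.0, 60.6]
contact_force: [0.6, 0.1, 0.2]
width: 0.339
gripper_force: 25.0
Fz, tau2, tau4 [ -0.08  -59.23  -34.153] +- [0.096 0.065 0.028] w 2.9189497672753815 gf 24.999935030937195
tool shift cm [ 22.82 -12.65   0.35] | pos [ 566.2 -265.9   93.5] yaw 60.6 q7 5.5 w 2.92 F [ 0.2  -0.18  0.17] Tz 0.044
```

This one weighs about 0.3 N at most (resin), so the steel choice is confirmed.

```bash
python3 -m pendant '[[2.6,3.3,-1.8,0,0],[2.6,3.9,-2.2,0,0],[2.6,3.9,-2.2,0,0],[2.6,3.9,-2.2,0,0],[2.6,3.9,-2.2,0,0],[2.6,3.9,-2.05,0,0],[2.6,0,0,1,0],[2.6,0,0,2,0],[2.6,0,0,2,0],[2.6,0,0,1.5,0],[2.6,0,0,0,0],[2.6,0,0,0,0]]'; python3 -c "
from h import *
go(568,-5,19)"
```

```text
t: 27.1
position: [568.0, -5.6, 28.8]
tcp_rot: [180.0, 0.0, 60.6]
contact_force: [-0.3, 0.2, -0.3]
width: 0.335
gripper_force: 25.0
tool shift cm [ 0.05 -0.03  0.98] | pos [568.   -5.6  28.8] yaw 60.6 q7 -20.3 w 2.91 F [-0.26  0.25 -0.34] Tz 0.016
```

```bash
python3 -m pendant '[[2.6,0,0,0.6,0],[2.6,0,0,0.4,0],[2.6,0,0,0,0],[3.2,0,0,0,0],[4.2,0,0,0,0],[4.2,0,0,0,0],[4.5,0,0,-2,0],[5,0,0,-3,0],[5,0,0,-2,0],[5,0,0,0,0],[5,0,0,0,0]]'; python3 -c "
from h import *
go(573,-375.5,70)"
```

```text
t: 28.2
position: [567.9, -5.0, 88.5]
tcp_rot: [180.0, -0.0, 60.6]
contact_force: [-0.1, -0.5, -0.7]
width: 0.573
gripper_force: 0.0
tool shift cm [-32.03  18.62   1.83] | pos [567.9  -5.   88.5] yaw 60.6 q7 -22.7 w 4.99 F [-0.07 -0.54 -0.68] Tz 0.037
```

```bash
python3 -m pendant '[[5,-3.5,2.02,0,0],[5,-3.5,2.1,0,0],[5,-3.5,2.1,0,0],[5,-3.5,2.1,0,0],[5,-3.5,2.1,0,0],[5,-3.5,2.1,0,0],[5,-3.5,2.1,0,0],[5,-3.5,2,0,0],[5,-3.5,2,0,0],[5,0,0,1.8,0],[5,0,0,0,0],[5,0,0,0,0]]'; python3 - <<'E'
from h import *
go(573,-375.5,13)
E
```

```text
t: 29.4
position: [575.3, -369.4, 69.1]
tcp_rot: [-179.8, -0.0, 60.7]
contact_force: [0.5, 0.5, 0.6]
width: 0.574
gripper_force: 0.0
tool shift cm [-0.64  0.12  5.61] | pos [ 575.3 -369.4   69.1] yaw 60.7 q7 15.0 w 4.99 F [0.55 0.45 0.57] Tz -0.018
```

```bash
python3 -m pendant '[[5,-0.5,0,2,0],[5,0,0,2,0],[5,0,0,1.6,0],[5,0,0,0,0],[2.6,0,0,0,0],[2.6,0,0,0,0],[2.6,0,0,0,0],[2.6,0,0,0,0],[2.6,0,0,0,0]]' 25;  python3 -m pendant '[[2.6,0,0,-2,0],[2.6,0,0,-3,0],[2.6,0,0,-3,0],[2.6,0,0,0,0],[2.6,0,0,0,0],[2.6,0,0,0,0]]'; python3 -c "
from h import *
weigh(8);go(568,55,90)"
```

```text
t: 30.3
position: [573.5, -375.6, 15.3]
tcp_rot: [179.9, -0.0, 60.6]
contact_force: [-0.9, 1.1, 4.6]
width: 0.338
gripper_force: 25.0
t: 30.9
position: [572.6, -374.9, 93.3]
tcp_rot: [-179.9, -0.0, 60.6]
contact_force: [0.5, -0.3, -0.3]
width: 0.338
gripper_force: 25.0
Fz, tau2, tau4 [ -0.449 -68.983 -34.368] +- [0.17  0.117 0.053] w 2.9322851307337774 gf 25.000005662441254
tool shift cm [ 37.25 -21.55   0.43] | pos [ 572.9 -375.4   94.2] yaw 60.6 q7 15.0 w 2.93 F [ 0.54  0.35 -0.27] Tz 0.017
```

```bash
python3 -m pendant '[[2.6,3.2,-1.85,0,0],[2.6,3.8,-2.2,0,0],[2.6,3.8,-2.2,0,0],[2.6,3.8,-2.2,0,0],[2.6,3.8,-2.2,0,0],[2.6,3.8,-2.2,0,0],[2.6,3.8,-2.2,0,0],[2.6,3.8,-2.2,0,0],[2.6,3.8,-2.2,0,0],[2.6,3.65,-2.1,0,0],[2.6,0,0,0,0],[2.6,0,0,0,0]]';python3 -m pendant '[[2.6,0,0,2,0],[2.6,0,0,3,0],[2.6,0,0,1.5,0],[2.6,0,0,0,0],[2.6,0,0,0,0]]'; python3 -c "
from h import *
go(568,55,19)"
```

```text
t: 32.5
position: [568.0, 55.8, 94.5]
tcp_rot: [180.0, -0.0, 60.7]
contact_force: [0.2, -1.3, 0.7]
width: 0.337
gripper_force: 25.0
t: 33.0
position: [568.5, 54.0, 30.2]
tcp_rot: [180.0, 0.0, 60.5]
contact_force: [0.4, -0.7, -0.6]
width: 0.34
gripper_force: 25.0
tool shift cm [ 0.07 -0.1   1.12] | pos [568.5  54.   30.2] yaw 60.5 q7 -26.5 w 2.96 F [ 0.39 -0.69 -0.59] Tz 0.012
```

```bash
python3 -m pendant '[[2.6,0,0,0.6,0],[2.6,0,0,0.4,0],[2.6,0,0,0,0],[3.2,0,0,0,0],[4.2,0,0,0,0],[4.2,0,0,0,0],[4.5,0,0,-2,0],[5,0,0,-3,0],[5,0,0,-2,0],[5,0,0,0,0],[5,0,0,0,0]]'; python3 -c "
from h import *
c,s=camera('top'),camera('side')
for t,e,P in match(c,s): print(round(e,2),np.round(P,1))
go(483,-346.5,80)"
```

```text
t: 34.1
position: [568.1, 55.1, 89.5]
tcp_rot: [180.0, -0.0, 60.6]
contact_force: [-1.0, -0.0, -0.8]
width: 0.572
gripper_force: 0.0
5.39 [ 592.1   14.4 -274.5]
0.08 [538.7 265.2  63.1]
0.46 [ 481.9 -346.7   35.8]
0.27 [ 451.6 -182.7   35.1]
0.37 [ 432.2 -289.9   35.6]
tool shift cm [-39.12  12.34   0.88] | pos [567.4  54.9  88.6] yaw 60.6 q7 -28.8 w 5.01 F [-0.08 -0.47 -0.37] Tz -0.021
```

```bash
python3 -m pendant '[[5,-3.9,1.2,0,0],[5,-3.9,1.2,0,0],[5,-3.9,1.2,0,0],[5,-3.9,1.2,0,0],[5,-3.9,1.2,0,0],[5,-3.9,1.2,0,0],[5,-3.9,1.2,0,0],[5,-3.9,1.3,0,0],[5,-3.9,1.3,0,0],[5,-3.9,1.3,0,0],[5,0,0,1.6,0],[5,0,0,0,0]]';python3 -m pendant '[[5,0,0,0,0],[5,0,0,0,0]]'; python3 - <<'E'
from h import *
go(483,-346.5,13)
E
```

```text
t: 35.4
position: [481.8, -345.2, 70.8]
tcp_rot: [-179.8, 0.0, 60.5]
contact_force: [0.8, 1.5, -0.1]
width: 0.58
gripper_force: 0.0
t: 35.6
position: [484.6, -343.9, 73.6]
tcp_rot: [-180.0, -0.0, 60.7]
contact_force: [0.3, -0.0, 0.1]
width: 0.573
gripper_force: 0.0
tool shift cm [-0.31 -0.01  6.05] | pos [ 484.6 -343.9   73.6] yaw 60.7 q7 17.2 w 4.99 F [ 0.3  -0.03  0.09] Tz 0.014
```

```bash
python3 -m pendant '[[5,-0.25,0,2,0],[5,0,0,2,0],[5,0,0,2,0],[5,0,0,0,0],[2.6,0,0,0,0],[2.6,0,0,0,0],[2.6,0,0,0,0],[2.6,0,0,0,0],[2.6,0,0,0,0]]' 25;  python3 -m pendant '[[2.6,0,0,-2,0],[2.6,0,0,-3,0],[2.6,0,0,-3,0],[2.6,0,0,0,0],[2.6,0,0,0,0],[2.6,0,0,0,0]]'; python3 -c "
from h import *
weigh(8);go(513,25,90)"
```

```text
t: 36.5
position: [483.2, -347.6, 14.4]
tcp_rot: [179.9, -0.0, 60.6]
contact_force: [-0.3, 1.1, 6.2]
width: 0.334
gripper_force: 25.0
t: 37.1
position: [482.2, -346.9, 92.6]
tcp_rot: [-179.9, -0.0, 60.6]
contact_force: [-0.2, 0.8, -0.2]
width: 0.336
gripper_force: 25.0
Fz, tau2, tau4 [ -0.107 -53.156 -33.718] +- [0.093 0.092 0.044] w 2.932557687631238 gf 24.99992609024048
tool shift cm [ 33.94 -15.62   0.33] | pos [ 482.5 -347.4   93.2] yaw 60.6 q7 16.8 w 2.93 F [ 0.19  0.36 -0.22] Tz 0.019
```

```bash
python3 -m pendant '[[2.6,3.4,-1.6,0,0],[2.6,3.8,-1.7,0,0],[2.6,3.8,-1.7,0,0],[2.6,3.8,-1.8,0,0],[2.6,3.8,-1.8,0,0],[2.6,3.8,-1.8,0,0],[2.6,3.8,-1.8,0,0],[2.6,3.8,-1.8,0,0],[2.6,3.9,-1.6,0,0],[2.6,0,0,0,0],[2.6,0,0,0,0]]';python3 -m pendant '[[2.6,0,0,2,0],[2.6,0,0,3,0],[2.6,0,0,1.4,0],[2.6,0,0,0,0],[2.6,0,0,0,0]]'; python3 -c "
from h import *
go(513,25,19)"
```

```text
t: 38.6
position: [513.1, 25.2, 93.5]
tcp_rot: [180.0, 0.0, 60.7]
contact_force: [-0.4, -0.3, -0.8]
width: 0.333
gripper_force: 25.0
t: 39.1
position: [513.4, 23.6, 30.1]
tcp_rot: [180.0, 0.0, 60.5]
contact_force: [-0.2, 0.6, -0.4]
width: 0.339
gripper_force: 25.0
tool shift cm [ 0.1  -0.1   1.11] | pos [513.4  23.6  30.1] yaw 60.5 q7 -26.0 w 2.95 F [-0.22  0.59 -0.42] Tz 0.071
```

```bash
python3 -m pendant '[[2.6,0,0,0.6,0],[2.6,0,0,0.4,0],[2.6,0,0,0,0],[3.2,0,0,0,0],[4.2,0,0,0,0],[4.2,0,0,0,0],[4.5,0,0,-2,0],[5,0,0,-3,0],[5,0,0,-2,0],[5,0,0,0,0],[5,0,0,0,0]]'; python3 -c "
from h import *
go(453,-181.8,80)"
```

```text
t: 40.2
position: [513.2, 24.7, 89.5]
tcp_rot: [180.0, -0.0, 60.6]
contact_force: [-0.4, -0.3, -0.8]
width: 0.577
gripper_force: 0.0
tool shift cm [-20.95   4.89   0.94] | pos [513.2  24.7  89.5] yaw 60.6 q7 -29.2 w 5.02 F [-0.43 -0.33 -0.78] Tz -0.014
```

```bash
python3 -m pendant '[[5,-4.2,0.9,0,0],[5,-4.2,1,0,0],[5,-4.2,1,0,0],[5,-4.2,1,0,0],[5,-4.15,1,0.5,0],[5,0,0,1.4,0],[5,0,0,0,0],[5,0,0,0,0],[5,0,0,0,0]]'; python3 - <<'E'
from h import *
go(453,-181.8,13)
E
```

```text
t: 41.1
position: [453.4, -180.9, 70.5]
tcp_rot: [-180.0, -0.0, 60.7]
contact_force: [0.3, -0.2, -0.1]
width: 0.576
gripper_force: 0.0
tool shift cm [-0.1   0.01  5.75] | pos [ 453.4 -180.9   70.5] yaw 60.7 q7 -3.3 w 5.01 F [ 0.29 -0.17 -0.09] Tz -0.029
```

```bash
python3 -m pendant '[[5,-0.1,0,2,0],[5,0,0,2,0],[5,0,0,1.7,0],[5,0,0,0,0],[2.6,0,0,0,0],[2.6,0,0,0,0],[2.6,0,0,0,0],[2.6,0,0,0,0],[2.6,0,0,0,0]]' 25;  python3 -m pendant '[[2.6,0,0,-2,0],[2.6,0,0,-3,0],[2.6,0,0,-3,0],[2.6,0,0,0,0],[2.6,0,0,0,0],[2.6,0,0,0,0]]'; python3 -c "
from h import *
weigh(8);go(458,-5,90)"
```

```text
t: 42.0
position: [453.0, -182.9, 14.2]
tcp_rot: [180.0, -0.1, 60.6]
contact_force: [-2.0, 1.3, 6.3]
width: 0.336
gripper_force: 25.0
t: 42.6
position: [451.9, -182.6, 92.7]
tcp_rot: [-179.9, 0.0, 60.6]
contact_force: [-0.2, 0.2, -0.8]
width: 0.338
gripper_force: 25.0
Fz, tau2, tau4 [ -0.105 -33.411 -33.749] +- [0.129 0.086 0.041] w 2.9482363217892438 gf 24.999984204769135
tool shift cm [15.79 -8.24  0.33] | pos [ 452.3 -183.    93.3] yaw 60.6 q7 -4.8 w 2.95 F [-0.19 -0.47 -0.33] Tz -0.052
```

```bash
python3 -m pendant '[[2.6,3.1,-1.6,0,0],[2.6,3.2,-1.7,0,0],[2.6,3.2,-1.7,0,0],[2.6,3.2,-1.7,0,0],[2.6,3.1,-1.5,0,0],[2.6,0,0,0,0],[2.6,0,0,2,0],[2.6,0,0,3,0],[2.6,0,0,1.4,0],[2.6,0,0,0,0],[2.6,0,0,0,0]]'; python3 -c "
from h import *
go(458,-5,19)"
```

```text
t: 44.1
position: [458.7, -5.6, 29.9]
tcp_rot: [180.0, 0.0, 60.6]
contact_force: [0.1, -0.2, 0.0]
width: 0.338
gripper_force: 25.0
tool shift cm [ 0.01 -0.09  1.09] | pos [458.7  -5.6  29.9] yaw 60.6 q7 -26.1 w 2.94 F [ 0.06 -0.18  0.04] Tz 0.023
```

```bash
python3 -m pendant '[[2.6,0,0,0.6,0],[2.6,0,0,0.4,0],[2.6,0,0,0,0],[3.2,0,0,0,0],[4.2,0,0,0,0],[4.2,0,0,0,0],[4.5,0,0,-2,0],[5,0,0,-3,0],[5,0,0,-2,0],[5,0,0,0,0],[5,0,0,0,0]]'; python3 -c "
from h import *
c,s=camera('top'),camera('side')
for t,e,P in match(c,s): print(round(e,2),np.round(P,1))
go(433.5,-289,80)"
```

```text
t: 45.2
position: [458.7, -4.8, 89.5]
tcp_rot: [180.0, -0.1, 60.6]
contact_force: [0.0, -0.3, -0.8]
width: 0.572
gripper_force: 0.0
0.45 [ 612.6   91.2 -348.3]
1.12 [ 562.8  329.9 -163.3]
0.37 [ 432.2 -289.9   35.6]
tool shift cm [-25.94  11.8    0.88] | pos [458.   -5.1  88.7] yaw 60.6 q7 -30.6 w 5.02 F [ 0.85  0.4  -0.13] Tz 0.03
```

```bash
python3 -m pendant '[[5,-3.7,1.7,0,0],[5,-3.7,1.7,0,0],[5,-3.7,1.7,0,0],[5,-3.7,1.7,0,0],[5,-3.7,1.7,0,0],[5,-3.7,1.7,0,0],[5,-3.7,1.6,0.5,0],[5,0,0,1.4,0],[5,0,0,0,0],[5,0,0,0,0],[5,0,0,0,0]]'; python3 - <<'E'
from h import *
go(433.5,-289,13)
E
```

```text
t: 46.4
position: [434.8, -287.4, 70.6]
tcp_rot: [-180.0, -0.0, 60.7]
contact_force: [-0.8, 0.7, -0.3]
width: 0.574
gripper_force: 0.0
tool shift cm [-0.2  -0.03  5.76] | pos [ 434.8 -287.4   70.6] yaw 60.7 q7 13.3 w 4.99 F [-0.77  0.7  -0.25] Tz 0.037
```

```bash
python3 -m pendant '[[5,-0.2,0,2,0],[5,0,0,2,0],[5,0,0,1.7,0],[5,0,0,0,0],[2.6,0,0,0,0],[2.6,0,0,0,0],[2.6,0,0,0,0],[2.6,0,0,0,0],[2.6,0,0,0,0]]' 25;  python3 -m pendant '[[2.6,0,0,-2,0],[2.6,0,0,-3,0],[2.6,0,0,-3,0],[2.6,0,0,0,0],[2.6,0,0,0,0],[2.6,0,0,0,0]]'; python3 -c "
from h import *
weigh(8);go(458,55,90)"
```

```text
t: 47.3
position: [433.8, -290.4, 14.2]
tcp_rot: [179.9, -0.0, 60.6]
contact_force: [-1.0, 1.8, 6.6]
width: 0.339
gripper_force: 25.0
t: 47.9
position: [432.8, -289.9, 92.6]
tcp_rot: [-179.9, -0.0, 60.6]
contact_force: [0.5, 0.1, -0.4]
width: 0.339
gripper_force: 25.0
Fz, tau2, tau4 [ -0.239 -38.349 -33.478] +- [0.148 0.083 0.04 ] w 2.9304280703717582 gf 25.000035166740417
tool shift cm [ 31.31 -14.79   0.33] | pos [ 433.1 -290.3   93.3] yaw 60.6 q7 12.1 w 2.93 F [-0.55 -0.18 -0.36] Tz -0.037
```

```bash
python3 -m pendant '[[2.6,3.3,-1.5,0,0],[2.6,3.5,-1.7,0,0],[2.6,3.5,-1.7,0,0],[2.6,3.5,-1.7,0,0],[2.6,3.5,-1.7,0,0],[2.6,3.5,-1.7,0,0],[2.6,3.5,-1.6,0,0],[2.6,3.5,-1.6,0,0],[2.6,3.5,-1.6,0,0],[2.6,0,0,0,0],[2.6,0,0,0,0]]';python3 -m pendant '[[2.6,0,0,2,0],[2.6,0,0,3,0],[2.6,0,0,1.4,0],[2.6,0,0,0,0],[2.6,0,0,0,0]]'; python3 -c "
from h import *
go(458,55,19)"
```

```text
t: 49.4
position: [457.9, 55.3, 93.4]
tcp_rot: [180.0, 0.0, 60.7]
contact_force: [-0.5, -1.1, -0.1]
width: 0.338
gripper_force: 25.0
t: 49.9
position: [458.1, 53.9, 29.9]
tcp_rot: [180.0, 0.0, 60.5]
contact_force: [0.1, 0.5, -0.6]
width: 0.339
gripper_force: 25.0
tool shift cm [ 0.09 -0.07  1.09] | pos [458.1  53.9  29.9] yaw 60.5 q7 -33.6 w 2.95 F [ 0.09  0.51 -0.64] Tz 0.012
```

```bash
python3 -m pendant '[[2.6,0,0,0.6,0],[2.6,0,0,0.4,0],[2.6,0,0,0,0],[3.2,0,0,0,0],[4.2,0,0,0,0],[4.2,0,0,0,0],[4.5,0,0,-2,0],[5,0,0,-3,0],[5,0,0,-4,0],[5,0,0,0,0],[5,0,0,0,0]]'; python3 -m pendant '[[5,-4,1.7,-1,0],[5,-4,1.7,-1,0],[5,-4,1.7,-1,0],[5,-4,1.7,-1,0],[5,-4,1.7,-1,0],[5,-4,1.7,-1,0],[5,-4,1.7,-1,0],[5,0,0,0,0],[5,0,0,0,0],[5,0,0,0,0]]'; python3 -c "
from h import *
c,s=camera('top'),camera('side')
for t,e,P in match(c,s): print(t,round(e,2),np.round(P,1),atz(c,*t[:2],38))
save(c,'top9.png',1.4);save(s,'side9.png',3,(180,130,320,250))"
```

```text
t: 51.0
position: [458.4, 55.4, 110.3]
tcp_rot: [180.0, -0.1, 60.6]
contact_force: [-0.9, -0.5, -0.3]
width: 0.573
gripper_force: 0.0
t: 52.0
position: [424.0, -246.1, 178.5]
tcp_rot: [-179.9, 0.0, 60.7]
contact_force: [1.0, 0.5, 0.5]
width: 0.571
gripper_force: 0.0
(np.float64(207.9), np.float64(195.28571428571428), 41) 1.37 [571.2  61.5 -22.4] [567.02523649  54.57226993  38.        ]
(np.float64(235.35211267605635), np.float64(195.43661971830986), 40) 6.65 [556.9   1.5  14.2] [567.30285562  -4.33739853  38.        ]
(np.float64(105.30188679245283), np.float64(206.50943396226415), 56) 5.29 [ 548.6  346.3 -202.5] [540.65899231 272.61838972  38.        ]
(np.float64(221.09859154929578), np.float64(220.90140845070422), 36) 0.37 [512.8  24.9  39.5] [512.1689083   25.30297735  38.        ]
```

View pics/top9.png

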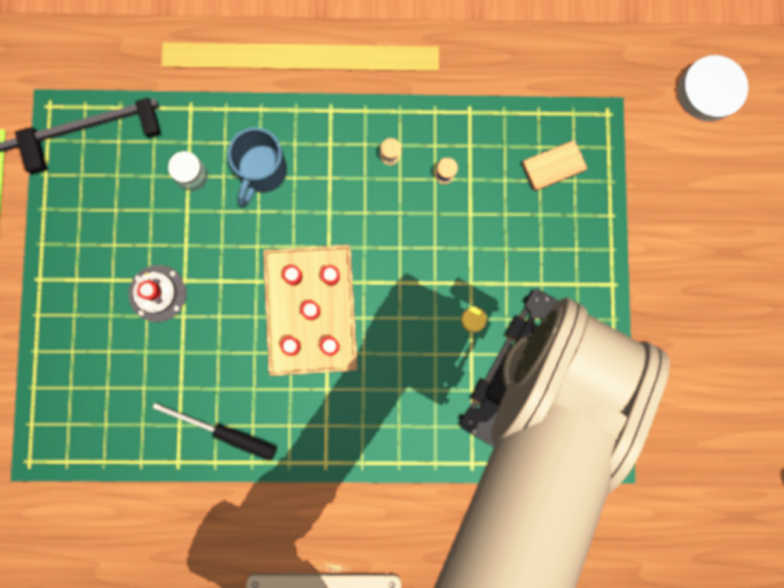

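View pics/side9.png

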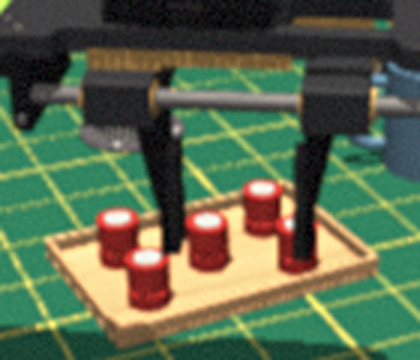

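The top view shows all five copies standing in the tray at (291,274), (329,274), (310,310), (290,345) and (329,345). The steel die is in the chuck at (148,290). I'll take one close look at the chuck before handing in.

```bash
python3 -m pendant '[[5,-1,-3,-3,0],[5,-1,-3,-3,0],[5,-1,-3,-3,0],[5,0,-3,-2,0],[5,0,0,0,0],[5,0,0,0,0],[5,0,0,0,0]]'; python3 -c "
from h import *
c,s=camera('top'),camera('side')
a=cv2.resize(c['img'][180:240,85:145],(400,400),interpolation=3);b=cv2.resize(s['img'][130:190,195:255],(400,400),interpolation=3)
cv2.imwrite('pics/fin.png',np.hstack([a,b])[:,:,::-1])
for t,e,P in match(c,s): print(round(e,2),np.round(P,1))"
```

```text
t: 52.8
position: [310.5, -214.7, 284.2]
tcp_rot: [-179.9, -0.0, 60.7]
contact_force: [0.0, -0.1, -1.8]
width: 0.572
gripper_force: 0.0
1.7 [570.6  61.7 -22.4]
6.98 [556.3   1.7  14.3]
0.12 [538.6 265.2  63.1]
0.27 [512.6  25.   39.4]
```

View pics/fin.png

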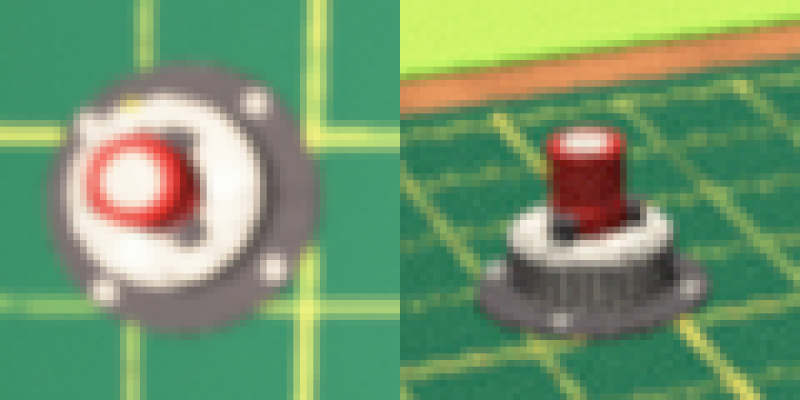

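The crop shows the die upright with the jaws against its foot (at 180,135 and 190,230 in the left half). Handing in.

```bash
python3 -c "
from bench import ctrl
print(ctrl.sign_off())"
```

```text
the job is handed in; nothing more can be done
None
```

The job is handed in at about 53 s (no verdict was returned): the steel die, which weighed about 1.7 N, stands gripped upright in the chuck, the five resin copies stand in the tray, and I left the other items alone.

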